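# Clip the large finds box shut

### The arm

A 6-joint arm with a two-finger parallel gripper is mounted at the origin on the work surface. World frame = base frame: x ahead of the robot, y to its left, z up, the work surface at z = 0. Lengths are in mm, angles in rad, forces in N, time in s.
With the tool pointing down it reaches from about 275 to 1000 mm from the base axis. Payload 8.4 kg.
Tool frame: the origin (TCP) lies on the centre line of the jaws, within the pads' length; the fingertips stand r.tip_reach ahead of it and the grasp point (between the pads) lies 3 mm ahead of it (r.tip_reach is the distance from the TCP to the fingertips, in mm); z points along the fingers, y is the direction in which the jaws open and shut (so a half turn about z gives the same grasp; the last joint's range is limited). The gripper opens to 85 mm and grips with 20 to 120 N. Pads are 22 mm wide; open, the fingers measure 114 mm over their backs; the gripper's body (76 mm by 85 mm) begins 54 mm behind the grasp point. The pads swing forward as they close: fully open they stand 13 mm farther back than shut.
Start: joints at [-1.259, 0.353, 1.633, -0, 1.155, -0.002], TCP at [192.921, -594.483, 253.281] pointing down, gripper open.
Joint ranges: [-2.63, 2.63], [-0.92, 2.1], [0.06, 2.66], [-1.3, 4.44], [0, 2.69], [-3.02, 3.02]. Speed limits (rad/s): [2.22, 2.22, 2.79, 3.14, 3.14, 3.14].

### API

Orientations are given as [roll, pitch, yaw] about the fixed x, y, z axes, in that order (R = Rz(yaw) Ry(pitch) Rx(roll)).
In Python, from rig import sense, optics, r, nets gives the robot as it stands. The module is installed in compiled form; this text tells all that it offers.
- The arm moves only by the tool carry_out, never from a script. Its argument "increments" is a list that holds one entry, the list of rows, each a list of 6 numbers: the shift along the tool's x, y, z normalised to -1 to 1, where 1 is 40 cm, then the turn, a rotation vector about the tool's x, y, z normalised to -1 to 1, where 1 is 60 degrees. A call has 1 to 5 rows; each row is the pose to reach, as a shift and turn from the pose commanded when the call began, along the tool's axes at that moment; what a row does not reach only later rows make up. A row lasts 1/12 s, in which the tool goes at most 41.7 mm and 7.16 degrees, less where a joint would pass 70% of its speed; a pose out of reach is approached as far as the arm can. A call with a number of a shift or a turn outside -1 to 1 is refused whole. A call with a gripper value outside its range is refused whole. "hand" is the closure, from 0 (fully open) to 1 (shut), set as the call begins (left out, the last holds). The fingers move at their own pace and stop on an object; "squeeze" is the grip in N (left out, the last holds). Time passes only in rows, so rows that repeat a pose let the fingers close. It gives the time, the measured TCP pose, the force and the opening at its end, in the units of the state.
- sense(): the state, without advancing time (a new reading comes with each control period).
- optics.grab_frame(name): name is "side" or "top" or "wrist"; returns a dict with "img" (420x560x3 uint8, red, green, blue), "range_z" (420x560 float32, mm along the optical axis (not along the pixel's ray), 0 where there is no reading), "fov_y" (degrees; the focal length in pixels is half the picture's height over the tangent of half this angle, whatever the lens; pixels are square), "cx", "cy" (the principal point, pixels), "R" (3x3) and "t" (3): a world point X has camera coordinates R X + t. Camera axes: x right, y down, z forward; pixel columns grow to the right and rows downward; lengths in mm; the calibration is good to about 2 mm. A picture is of the moment at which its call begins.
- r.sign_off(): hands the job in, once; it reports no verdict.
Trained networks look in the newest picture that a camera, given by its name, has taken for a name from the list of things; names that differ only in an ending like _2 or _b are one class to them, and where a whole thing is asked for, a point or a joint stands for the part that bears it (a point fixed in the world has none). Each returns a list of dicts, best first, with "confidence" (0 to 1); they miss things now and then, are a little off and sometimes report something else, mostly with a low value. They report only what shows in the picture. A call takes as long as a camera call.
- nets.trace(target, camera): "mask" (420x560 bool, what is visible of it).
- nets.tip_of(target, camera): "point" ([x, y, z] in mm, in world coordinates, good to about 4 mm: a listed point, or the origin of a listed thing).
The state is a dict: "clock": time; "qpos": joint angles; "qvel": joint speeds; "joint_efforts": joint torques, N m; "eef_pos": TCP position; "tcp_rot": TCP orientation; "contact_force": force on the tool from outside, world axes, zero at the start; "wrist_torque": the same for the moment, N m; "opening": opening from 0.0 (shut) to 1.0 (fully open).
Only numpy, scipy, OpenCV 4.12 (cv2) and the standard library are available. Lean on these libraries where they do the work, as an engineer would, in place of code of your own. Each camera call takes 0.05 s, during which the arm holds its last target.

### The job

The large finds box on the sorting table is packed and its lid is on. Fold down the three clip flaps around its lid rim, so that each hangs flat against the side of the box. The smaller box is still in use: do not touch it or its flaps.

Things in the scene. Friction and masses are not known exactly. Their poses are not given: they have to be found in the camera images.
- flap_front: grey clip flap on the LARGE box's long side nearer the robot: plate 90 mm wide (along the hinge), 42 long, 4 thick. Origin: middle of its hinge, 84 mm above the table. y: along the hinge, level. z: from free edge to hinge, so up when folded flat (plate hanging down). Starts open 1.7 to 2.3 rad from that, standing outward and above level. Outward from the box = (world up) cross y.
- flap_left: the like flap (70 mm wide, 42 long, same origin, axes and starts) on the LARGE box's short end to the robot's left. Each flap turns only about its y, stops by itself when hanging straight down, and stays where it is left (stiff hinge, 0.04 N m: a push of a few newtons). Shut, its outer face is 2 mm outside the hinge line, its free edge 42 mm above the table.
- flap_right: the like flap (70 mm wide) on the LARGE box's short end to the robot's right. The large box: clear plastic, white lid, 162 x 212 mm over the lid (212 along flap_front's hinge), 95 mm high, fixed to the table; its walls are 10 mm inside the hinge lines; the long side away from the robot has no flap.
- small_box: the smaller box of the same make, not to be touched: white lid 112 x 142 mm (142 along its y), 65 mm high, fixed to the table. Its three grey flaps (34 mm long, hinged 54 mm above the table, on its -x side and both y ends) stand open, outward and up. Origin: centre of its underside; z up; x away from the robot at yaw 0.

How it is judged (in metres and radians):
At the end, for the whole second after the job is handed in: All three flaps of the large box hang within 0.2 rad (11 degrees) of vertical, flat along the box's sides, and are at rest (angle between each of flap_front, flap_left, flap_right's own z axis and vertical below 0.2 rad and angular speed of each of flap_front, flap_left, flap_right below 0.1 rad/s); the robot touches nothing.
It fails at once if The robot touches the small box or one of its flaps (more than 0.5 N) (contact force between any of the fingers, the arm and small_box above 0.5 N).
It also fails if it takes over 43 s, if anything falls off the work surface, if the arm or the gripper's body presses on something with over 40 N, if the wrist force passes 120 N, or if a joint passes its speed limit or range.

## Working session

There is one attempt and no reset: what is moved stays moved. The work goes in short steps, Python scripts to look and compute and a tool call to move; the robot and the scene stay as the last step left them, time stands still between calls to the robot, and variables do not carry over. Pictures are saved under pics/ and viewed, and the job is handed in when it is done.

Besides the shell and the picture viewer there is one more tool, called after ">>>" as name(argument=value, ...) on one line, values as JSON. carry_out: Moves the arm, as the interface text tells. Its arguments: {"type":"object","properties":{"increments":{"type":"array","items":{"type":"array","items":{"type":"array","items":{"type":"number","minimum":-1,"maximum":1}}}},"hand":{"type":"number"},"squeeze":{"type":"number"}},"required":["increments"]}

```bash
mkdir -p pics; ls; python3 - <<'E'
from rig import sense, optics, r, nets
import cv2, numpy as np
print(sense(), r.tip_reach)
for c in ["side","top"]:
    f=optics.grab_frame(c)
    cv2.imwrite(f"pics/{c}0.png",f["img"][:,:,::-1])
    print(c,f["fov_y"],f["cx"],f["cy"],f["R"],f["t"])
    for n in ["flap_front","flap_left","flap_right","small_box"]:
        print(n,[(np.round(d["point"]),round(d["confidence"],2)) for d in nets.tip_of(n,c)])
E
```

```text
pics
{'clock': 0.0, 'qpos': array([-1.25941626e+00,  3.53650324e-01,  1.63411181e+00,  2.82465673e-06,
        1.15514892e+00, -2.41286573e-03]), 'qvel': array([-8.15353259e-04, -1.21697361e-03,  1.15380613e-03, -7.20545283e-05,
       -1.02703837e-03, -1.78232765e-03]), 'joint_efforts': array([ 3.15788617e-03, -6.05237961e+01, -3.42061007e+01, -6.84993643e-05,
        9.22858104e-03,  5.46765065e-06]), 'eef_pos': array([ 192.78339439, -594.08678692,  252.56982976]), 'tcp_rot': array([-3.14027427e+00, -5.76375082e-06,  3.13791789e-01]), 'contact_force': array([-0.35775822,  0.4462909 ,  0.45537944]), 'wrist_torque': array([-0.04471659,  0.03768288,  0.00813089]), 'opening': 1.0014958019546079} 22.0
side 56.50616037899363 277.8507770704316 215.71768403019007 [[-0.932305   -0.36157817 -0.00828349]
 [-0.22533632  0.59862449 -0.76868216]
 [ 0.28289739 -0.71477965 -0.6395773 ]] [475.4990535  161.27479738 830.03030735]
flap_front [(array([451., 222.,  84.]), 0.7)]
flap_left [(array([517., 337.,  83.]), 0.86)]
flap_right [(array([558., 128.,  85.]), 0.83)]
small_box [(array([ 550., -223.,   -1.]), 0.73)]
top 56.64582742652869 284.18010800178337 215.0548515001227 [[-0.00593245 -0.99998141  0.00141151]
 [-0.98963823  0.00566858 -0.1434714 ]
 [ 0.14346073 -0.00224802 -0.98965346]] [ 10.05998394 520.01829198 888.43497277]
flap_front [(array([452., 220.,  83.]), 0.71)]
flap_left [(array([520., 342.,  85.]), 0.71)]
flap_right [(array([562., 123.,  84.]), 0.72)]
small_box [(array([ 551., -222.,   -2.]), 0.82)]
```

View pics/side0.png

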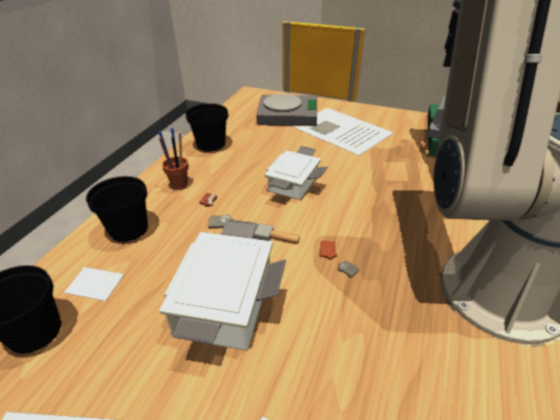

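View pics/top0.png

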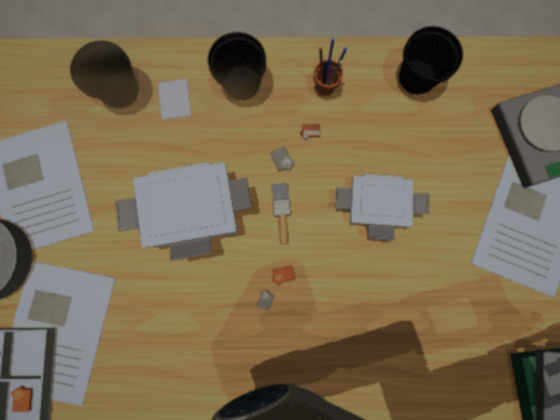

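The side view shows the large box near (220,280), with its flaps at (268,285), (205,330) and (245,230). The small box is near (294,168). In the top view the large box is centred near (185,205), and its flaps are at (127,214), (240,195) and (190,248). Next I'll fit the lid and flaps from depth.

```bash
cat > h.py <<'E'
from rig import sense, optics, r, nets
import cv2, numpy as np
def cloud(f):
    z=f["range_z"];H,W=z.shape
    fl=H/2/np.tan(np.radians(f["fov_y"]/2))
    u,v=np.meshgrid(np.arange(W),np.arange(H))
    P=np.stack([(u-f["cx"])*z/fl,(v-f["cy"])*z/fl,z],-1)
    X=(P-f["t"])@f["R"]
    X[z==0]=np.nan
    return X
E
python3 - <<'E'
from h import *
for c in ["top","side"]:
    f=optics.grab_frame(c);X=cloud(f)
    m=(abs(X[...,2]-95)<5)&(abs(X[...,0]-540)<140)&(X[...,1]>80)&(X[...,1]<390)
    n,l,s,_=cv2.connectedComponentsWithStats(m.astype(np.uint8))
    k=1+np.argmax(s[1:,4]);p=X[l==k]
    (cx,cy),(w,h),a=cv2.minAreaRect(p[:,:2].astype(np.float32))
    print(c,"lid",cx,cy,w,h,a,np.median(p[:,2]),len(p))
    for n in ["flap_front","flap_left","flap_right"]:
        for d in nets.trace(n,c)[:2]:
            mm=d["mask"];q=X[mm];q=q[~np.isnan(q[:,0])]
            print(n,round(d["confidence"],2),mm.sum(),np.round(np.median(q,0)),np.round(np.percentile(q,5,0)),np.round(np.percentile(q,95,0)))
    # objects near (height>8) around box
    if c=="top":
        m=(X[...,2]>6)&(X[...,0]>380)&(X[...,0]<640)&(X[...,1]>-120)&(X[...,1]<120)
        n,l,s,_=cv2.connectedComponentsWithStats(m.astype(np.uint8))
        for k in range(1,n):
            if s[k,4]>15:
                p=X[l==k];print("obj",np.round(p.min(0)),np.round(p.max(0)),s[k,4])
E
```

```text
top lid 540.8641357421875 232.08767700195312 167.664794921875 211.4071807861328 9.866761207580566 93.88119934282595 6487
flap_front 0.87 742 [438. 215.  96.] [420. 174.  86.] [458. 256. 108.]
flap_left 0.72 681 [517. 360.  90.] [485. 339.   3.] [549. 383.  95.]
flap_right 0.58 573 [561. 106.  93.] [530.  85.  86.] [591. 127. 101.]
obj [523.  81.  84.] [597. 120. 105.] 469
obj [453.  -7.   7.] [603.  37.  25.] 768
obj [ 532. -120.   57.] [ 581. -113.   66.] 58
obj [476. 115.  83.] [511. 120.  94.] 32
obj [381. -13.   6.] [400.  35.  14.] 145
side lid 541.9344482421875 234.29049682617188 167.54898071289062 213.75672912597656 9.991692543029785 93.76303585812741 6871
flap_front 0.58 687 [439. 222.  96.] [419. 179.  87.] [459. 258. 107.]
flap_left 0.9 883 [516. 362.  90.] [485. 340.  86.] [547. 383.  95.]
flap_right 0.75 473 [561. 106.  93.] [532.  89.  87.] [591. 123. 100.]
```

```bash
cat >> h.py <<'E'
from scipy.spatial.transform import Rotation as Ro
import sys
def go(p,yaw,mx=200.,ma=35.):
    s=sense();R0=Ro.from_euler("xyz",s["tcp_rot"]);R1=Ro.from_euler("xyz",[np.pi,0,yaw])
    d=R0.inv().apply(np.array(p)-s["eef_pos"]);w=np.degrees((R0.inv()*R1).as_rotvec())
    n=max(np.linalg.norm(d)/mx,np.linalg.norm(w)/ma,1)
    print("t",round(s["clock"],2),"pos",np.round(s["eef_pos"],1),"rot",np.round(s["tcp_rot"],3),"F",np.round(s["contact_force"],1),"tip",r.tip_reach,"q",np.round(s["qpos"],2))
    print("full mm",np.round(d,1),"deg",np.round(w,1),"steps",round(n,2))
    print("ROW",np.round(d/n/400,4).tolist()+np.round(w/n/60,4).tolist())
E
python3 -c "
from h import *
go([564.5,101,200],1.744)"
```

```text
t 0.9 pos [ 192.9 -594.5  253.3] rot [-3.142 -0.     0.314] F [0.5 0.7 0.2] tip 22.0 q [-1.26  0.35  1.63  0.    1.16 -0.  ]
full mm [ 568.1 -546.8   53.3] deg [ -0.   -0.  -81.9] steps 3.95
ROW [0.3594, -0.346, 0.0337, -0.0, -0.0, -0.3456]
```

>>> carry_out(increments=[[[0.36, -0.345, 0, 0, 0, -0.35], [0.36, -0.345, 0, 0, 0, -0.35], [0.36, -0.345, 0, 0, 0, -0.35], [0.36, -0.345, 0, 0, 0, -0.35], [0.36, -0.345, 0, 0, 0, -0.35]]], hand=1)

```text
clock: 1.32
eef_pos: [287.9, -416.2, 253.2]
tcp_rot: [-3.141, -0.001, 0.681]
contact_force: [0.4, -1.3, -0.4]
opening: 0.302
```

```bash
python3 -c "
from h import *
go([564.5,101,240],1.744)"
```

```text
t 1.32 pos [ 287.9 -416.2  253.2] rot [-3.141e+00 -1.000e-03  6.810e-01] F [ 0.4 -1.3 -0.4] tip 22.0 q [-0.97  0.17  1.88  0.    1.09 -0.08]
full mm [ 540.5 -227.7   13.6] deg [ -0.   -0.  -60.9] steps 2.93
ROW [0.4607, -0.1941, 0.0116, -0.0, -0.0002, -0.346]
```

>>> carry_out(increments=[[[0.46, -0.195, 0, 0, 0, -0.35], [0.46, -0.195, 0, 0, 0, -0.35], [0.46, -0.195, 0, 0, 0, -0.35], [0.46, -0.195, 0, 0, 0, -0.35], [0.46, -0.195, 0, 0, 0, -0.35]]])

```text
clock: 1.73
eef_pos: [382.0, -240.0, 253.6]
tcp_rot: [3.141, -0.0, 1.048]
contact_force: [0.6, -0.5, 0.1]
opening: 0.001
```

```bash
python3 -c "
from h import *
go([564.5,101,240],1.744)"
```

```text
t 1.73 pos [ 382.  -240.   253.6] rot [ 3.141 -0.     1.048] F [ 0.6 -0.5  0.1] tip 22.0 q [-0.56  0.08  1.99  0.    1.08 -0.04]
full mm [386.6 -12.2  13.7] deg [  0.   -0.  -39.9] steps 1.94
ROW [0.4994, -0.0158, 0.0177, 0.0003, -0.0001, -0.3436]
```

>>> carry_out(increments=[[[0.5, -0.015, 0, 0, 0, -0.35], [0.5, -0.015, 0, 0, 0, -0.35], [0.5, -0.015, 0, 0, 0, -0.35], [0.5, -0.015, 0, 0, 0, -0.35], [0.5, -0.015, 0, 0, 0, -0.35]]])

```text
clock: 2.15
eef_pos: [477.2, -63.6, 253.6]
tcp_rot: [3.141, -0.0, 1.415]
contact_force: [0.5, -0.9, -0.3]
opening: -0.001
```

```bash
python3 -c "
from h import *
go([564.5,101,200],1.744)"
```

```text
t 2.15 pos [477.2 -63.6 253.6] rot [ 3.141 -0.     1.415] F [ 0.5 -0.9 -0.3] tip 22.0 q [-0.14  0.13  1.93  0.    1.08  0.02]
full mm [176.1  60.7  53.8] deg [  0.1  -0.  -18.9] steps 1
ROW [0.4403, 0.1516, 0.1345, 0.0011, -0.0002, -0.3143]
```

>>> carry_out(increments=[[[0.44, 0.152, 0.135, 0, 0, -0.315], [0.44, 0.152, 0.135, 0, 0, -0.315], [0.44, 0.152, 0.135, 0, 0, -0.315], [0.44, 0.152, 0.135, 0, 0, -0.315], [0.44, 0.152, 0.135, 0, 0, -0.315]]])

```text
clock: 2.57
eef_pos: [564.9, 101.3, 198.3]
tcp_rot: [3.141, -0.001, 1.745]
contact_force: [0.1, -1.2, 0.3]
opening: 0.001
```

```bash
python3 -c "
from h import *
go([564.5,101,74],1.744)
f=optics.grab_frame('side');cv2.imwrite('pics/s1.png',f['img'][:,:,::-1])
f=optics.grab_frame('wrist');cv2.imwrite('pics/w1.png',f['img'][:,:,::-1])
"
```

```text
t 2.57 pos [564.9 101.3 198.3] rot [ 3.141e+00 -1.000e-03  1.745e+00] F [ 0.1 -1.2  0.3] tip 22.0 q [ 0.17  0.33  1.8   0.    1.01 -0.  ]
full mm [ -0.3  -0.5 124.3] deg [ 0.  -0.   0.1] steps 1
ROW [-0.0008, -0.0011, 0.3108, 0.0004, -0.0006, 0.0009]
```

View pics/s1.png

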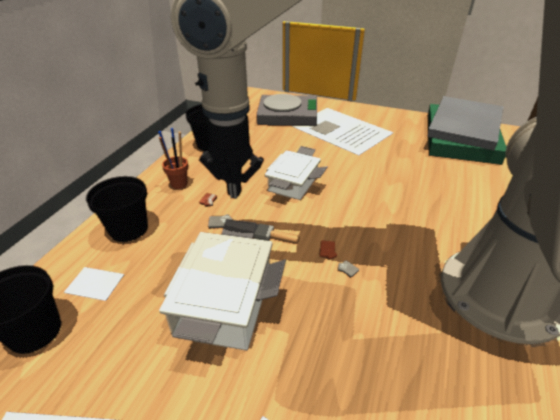

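View pics/w1.png

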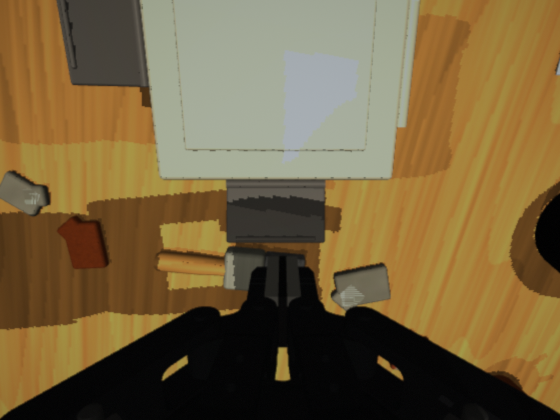

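The wrist view shows the fingertips at (283,260), in line with the right flap at (275,210) and just outward of it. The side view shows nothing in the way, so I'm descending.

>>> carry_out(increments=[[[0, 0, 0.1, 0, 0, 0], [0, 0, 0.15, 0, 0, 0], [0, 0, 0.19, 0, 0, 0], [0, 0, 0.22, 0, 0, 0], [0, 0, 0.245, 0, 0, 0]]])

```text
clock: 3.08
eef_pos: [563.4, 97.5, 100.6]
tcp_rot: [-3.141, 0.0, 1.743]
contact_force: [-0.9, 1.1, 2.8]
opening: -0.001
```

>>> carry_out(increments=[[[0, 0, 0.02, 0, 0, 0], [0, 0, 0.04, 0, 0, 0], [0, 0, 0.055, 0, 0, 0], [0, 0, 0.055, 0, 0, 0]]])

```text
clock: 3.42
eef_pos: [563.6, 97.9, 78.5]
tcp_rot: [-3.141, 0.0, 1.743]
contact_force: [-0.4, 0.3, 0.3]
opening: -0.005
```

```bash
python3 -c "
from h import *
go([562.4,112.8,74],1.744)
f=optics.grab_frame('side');cv2.imwrite('pics/s2.png',f['img'][:,:,::-1])
f=optics.grab_frame('wrist');cv2.imwrite('pics/w2.png',f['img'][:,:,::-1])
"
```

```text
t 3.42 pos [563.6  97.9  78.5] rot [-3.141  0.     1.743] F [-0.4  0.3  0.3] tip 22.0 q [ 0.17  0.49  1.88 -0.    0.77 -0.  ]
full mm [14.9  1.4  4.5] deg [-0.  0. -0.] steps 1
ROW [0.0372, 0.0036, 0.0112, -0.0006, 0.0001, -0.0008]
```

View pics/w2.png

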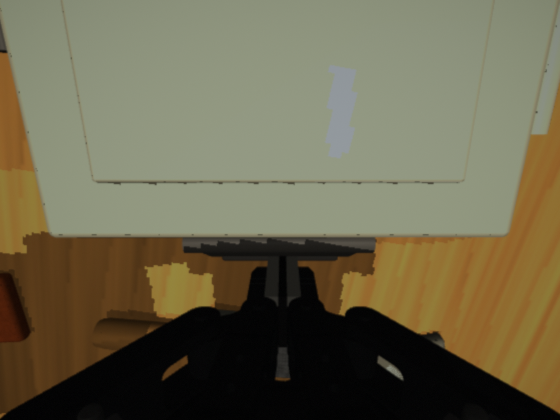

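The wrist view shows the right flap folded down, almost edge-on at (280,247). Next I press it inward.

>>> carry_out(increments=[[[0.015, 0, 0.01, 0, 0, 0], [0.027, 0, 0.01, 0, 0, 0], [0.035, 0, 0.01, 0, 0, 0], [0.038, 0, 0.01, 0, 0, 0], [0.038, 0, 0.01, 0, 0, 0]]])

```text
clock: 3.93
eef_pos: [561.2, 112.7, 75.3]
tcp_rot: [-3.142, 0.001, 1.745]
contact_force: [2.0, -7.4, -1.7]
opening: -0.001
```

```bash
python3 -c "
from h import *
go([562.4,112.8,74],1.744)
f=optics.grab_frame('wrist');cv2.imwrite('pics/w3.png',f['img'][:,:,::-1])
"
```

```text
t 3.93 pos [561.2 112.7  75.3] rot [-3.142e+00  1.000e-03  1.745e+00] F [ 2.  -7.4 -1.7] tip 22.0 q [ 0.2   0.5   1.88 -0.    0.77  0.02]
full mm [-0.1  1.2  1.3] deg [-0.   0.1  0. ] steps 1
ROW [-0.0002, 0.0031, 0.0033, -0.0001, 0.0014, 0.0005]
```

View pics/w3.png

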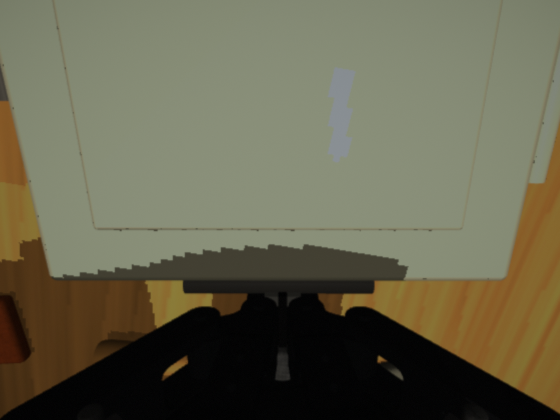

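>>> carry_out(increments=[[[0.005, 0, 0, 0, 0, 0], [0.008, 0, 0, 0, 0, 0], [0.008, 0, 0, 0, 0, 0]]])

```text
clock: 4.23
eef_pos: [561.1, 113.0, 75.3]
tcp_rot: [-3.142, 0.005, 1.746]
contact_force: [5.5, -26.1, -1.1]
opening: -0.002
```

The force rose to 26 N with no further motion, so the right flap is at its stop. I'm backing off, lifting, and crossing above the box to the left flap.

>>> carry_out(increments=[[[-0.05, 0, 0, 0, 0, 0], [-0.06, 0, -0.1, 0, 0, 0], [-0.06, 0, -0.2, 0, 0, 0], [-0.06, 0, -0.31, 0, 0, 0], [-0.06, 0, -0.31, 0, 0, 0]]])

```text
clock: 4.65
eef_pos: [568.6, 93.5, 207.0]
tcp_rot: [3.131, -0.0, 1.743]
contact_force: [2.4, 0.4, 0.3]
opening: -0.004
```

```bash
python3 -c "
from h import *
go([518.5,365,200],1.744)
f=optics.grab_frame('wrist');cv2.imwrite('pics/w4.png',f['img'][:,:,::-1])
"
```

```text
t 4.65 pos [568.6  93.5 207. ] rot [ 3.131 -0.     1.743] F [2.4 0.4 0.3] tip 22.0 q [ 0.16  0.32  1.79  0.    1.02 -0.01]
full mm [276.1  -2.9   7. ] deg [ 0.6 -0.  -0. ] steps 1.38
ROW [0.4998, -0.0052, 0.0127, 0.0076, -0.0001, -0.0006]
```

View pics/w4.png

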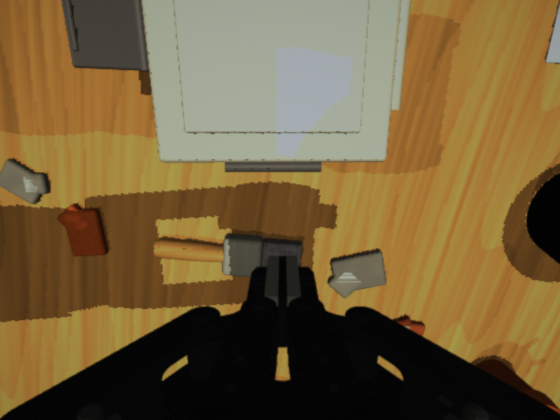

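The wrist view shows the right flap hanging, with only its top edge visible at (273,167). I'm crossing to the left side.

>>> carry_out(increments=[[[0.5, -0.005, 0, 0, 0, 0], [0.5, -0.005, 0, 0, 0, 0], [0.5, -0.005, 0, 0, 0, 0], [0.5, -0.005, 0, 0, 0, 0], [0.5, -0.005, 0, 0, 0, 0]]])

```text
clock: 5.12
eef_pos: [526.9, 292.0, 198.2]
tcp_rot: [-3.14, -0.0, 1.744]
contact_force: [0.9, -0.0, -0.3]
opening: 0.001
```

```bash
python3 -c "
from h import *
go([518.5,365,200],1.744)"
```

```text
t 5.12 pos [526.9 292.  198.2] rot [-3.14  -0.     1.744] F [ 0.9 -0.  -0.3] tip 22.0 q [0.5  0.38 1.73 0.   1.03 0.33]
full mm [73.4  4.3 -1.8] deg [-0.1 -0.  -0. ] steps 1
ROW [0.1834, 0.0108, -0.0046, -0.0012, -0.0003, -0.0002]
```

>>> carry_out(increments=[[[0.09, 0.01, 0, 0, 0, 0], [0.18, 0.01, 0, 0, 0, 0], [0.18, 0.01, 0, 0, 0, 0], [0.18, 0.01, 0, 0, 0, 0]]])

```text
clock: 5.45
eef_pos: [518.7, 362.5, 197.8]
tcp_rot: [-3.14, 0.001, 1.747]
contact_force: [0.6, -0.8, 0.0]
opening: -0.005
```

```bash
python3 -c "
from h import *
go([518.5,365,78],1.744)
f=optics.grab_frame('wrist');cv2.imwrite('pics/w5.png',f['img'][:,:,::-1])
f=optics.grab_frame('side');cv2.imwrite('pics/s5.png',f['img'][:,:,::-1])
"
```

```text
t 5.45 pos [518.7 362.5 197.8] rot [-3.140e+00  1.000e-03  1.747e+00] F [ 0.6 -0.8  0. ] tip 22.0 q [0.61 0.42 1.66 0.   1.06 0.43]
full mm [  2.5   0.5 119.8] deg [-0.1  0.   0.1] steps 1
ROW [0.0063, 0.0012, 0.2995, -0.0016, 0.0005, 0.0025]
```

View pics/s5.png

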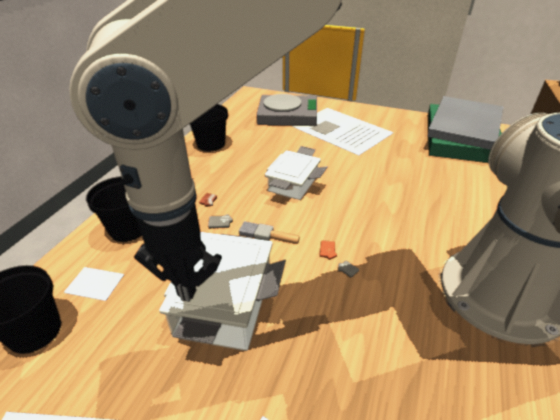

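The side view shows the fingers near (190,285), above the left flap. I'm descending.

>>> carry_out(increments=[[[0.008, 0, 0.08, 0, 0, 0], [0.01, 0, 0.14, 0, 0, 0], [0.01, 0, 0.18, 0, 0, 0], [0.01, 0, 0.215, 0, 0, 0], [0.01, 0, 0.245, 0, 0, 0]]])

```text
clock: 5.97
eef_pos: [519.2, 363.1, 100.1]
tcp_rot: [-3.14, 0.001, 1.742]
contact_force: [-0.2, -0.9, 4.9]
opening: 0.0
```

>>> carry_out(increments=[[[0, 0, 0.02, 0, 0, 0], [0, 0, 0.04, 0, 0, 0], [0, 0, 0.055, 0, 0, 0], [0, 0, 0.055, 0, 0, 0]]])

```text
clock: 6.3
eef_pos: [519.1, 364.3, 78.3]
tcp_rot: [-3.141, 0.0, 1.743]
contact_force: [-0.9, -0.5, -0.7]
opening: -0.001
```

```bash
python3 -c "
from h import *
go([520.6,353.2,75],1.744)
f=optics.grab_frame('side');cv2.imwrite('pics/s6.png',f['img'][:,:,::-1])
"
```

```text
t 6.3 pos [519.1 364.3  78.3] rot [-3.141  0.     1.743] F [-0.9 -0.5 -0.7] tip 22.0 q [0.61 0.57 1.73 0.   0.84 0.44]
full mm [-11.2  -0.4   3.3] deg [-0.1  0.  -0.1] steps 1
ROW [-0.0281, -0.001, 0.0082, -0.0009, 0.0004, -0.001]
```

View pics/s6.png

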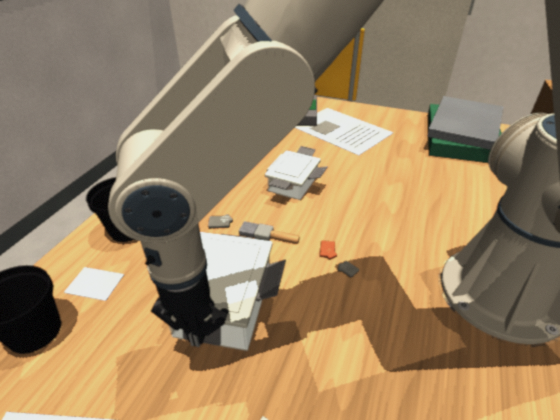

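The side view shows the fingers beside the left end at (200,335), and the force is near zero. I'm pressing inward, along -x.

>>> carry_out(increments=[[[-0.012, 0, 0.008, 0, 0, 0], [-0.022, 0, 0.008, 0, 0, 0], [-0.03, 0, 0.008, 0, 0, 0], [-0.035, 0, 0.008, 0, 0, 0], [-0.035, 0, 0.008, 0, 0, 0]]])

```text
clock: 6.77
eef_pos: [521.3, 354.9, 76.3]
tcp_rot: [3.14, -0.007, 1.741]
contact_force: [-6.6, 26.0, -9.6]
opening: -0.0
```

The left flap is at its stop (26 N, no further motion). I'm retreating and moving to the front.

>>> carry_out(increments=[[[0.05, 0, 0, 0, 0, 0], [0.06, 0, -0.1, 0, 0, 0], [0.06, 0, -0.2, 0, 0, 0], [0.06, 0, -0.31, 0, 0, 0], [0.06, 0, -0.31, 0, 0, 0]]])

```text
clock: 7.18
eef_pos: [520.9, 376.6, 208.4]
tcp_rot: [3.131, -0.005, 1.743]
contact_force: [2.4, 0.9, 1.2]
opening: -0.002
```

```bash
python3 -c "
from h import *
go([433.2,214.1,205],0.173)
f=optics.grab_frame('wrist');cv2.imwrite('pics/w7.png',f['img'][:,:,::-1])
"
```

```text
t 7.18 pos [520.9 376.6 208.4] rot [ 3.131 -0.005  1.743] F [2.4 0.9 1.2] tip 22.0 q [ 0.62  0.42  1.64 -0.    1.07  0.45]
full mm [-145.1 -114.3    1.6] deg [ 0.3 -0.7 90. ] steps 2.57
ROW [-0.1411, -0.1112, 0.0016, 0.0016, -0.0043, 0.5833]
```

View pics/w7.png

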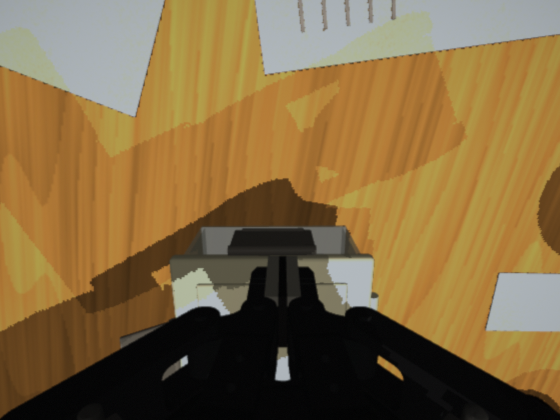

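In the wrist view the left flap hangs as a dark plate at (272,240) against the end wall. I'm moving and turning to the front side.

>>> carry_out(increments=[[[-0.14, -0.11, 0, 0, 0, 0.59], [-0.14, -0.11, 0, 0, 0, 0.59], [-0.14, -0.11, 0, 0, 0, 0.59], [-0.14, -0.11, 0, 0, 0, 0.59], [-0.14, -0.11, 0, 0, 0, 0.59]]])

```text
clock: 7.65
eef_pos: [483.3, 310.6, 199.4]
tcp_rot: [-3.141, 0.001, 1.118]
contact_force: [0.4, 0.1, -0.4]
opening: -0.0
```

```bash
python3 -c "
from h import *
go([433.2,214.1,205],0.173)"
```

```text
t 7.65 pos [483.3 310.6 199.4] rot [-3.141e+00  1.000e-03  1.118e+00] F [ 0.4  0.1 -0.4] tip 22.0 q [ 0.57  0.33  1.79 -0.    1.02  1.02]
full mm [-108.7   -2.9   -5.5] deg [ 0.   0.1 54.2] steps 1.55
ROW [-0.1756, -0.0046, -0.0088, 0.0001, 0.0008, 0.5833]
```

>>> carry_out(increments=[[[-0.18, -0.005, -0.01, 0, 0, 0.59], [-0.18, -0.005, -0.01, 0, 0, 0.59], [-0.18, -0.005, -0.01, 0, 0, 0.59], [-0.18, -0.005, -0.01, 0, 0, 0.59], [-0.18, -0.005, -0.01, 0, 0, 0.59]]])

```text
clock: 8.07
eef_pos: [450.4, 246.6, 203.4]
tcp_rot: [3.141, 0.001, 0.5]
contact_force: [-0.3, 0.1, -0.3]
opening: -0.002
```

```bash
python3 -c "
from h import *
go([433.2,214.1,205],0.173)"
```

```text
t 8.07 pos [450.4 246.6 203.4] rot [3.141e+00 1.000e-03 5.000e-01] F [-0.3  0.1 -0.3] tip 22.0 q [ 0.5   0.24  1.92 -0.    0.99  1.57]
full mm [-30.7  20.2  -1.5] deg [ 0.   0.1 18.8] steps 1
ROW [-0.0766, 0.0506, -0.0038, 0.0004, 0.001, 0.3126]
```

>>> carry_out(increments=[[[-0.077, 0.05, 0, 0, 0, 0.313], [-0.077, 0.05, 0, 0, 0, 0.313], [-0.077, 0.05, 0, 0, 0, 0.313], [-0.077, 0.05, 0, 0, 0, 0.313], [-0.077, 0.05, 0, 0, 0, 0.313]]])

```text
clock: 8.48
eef_pos: [433.6, 214.9, 203.6]
tcp_rot: [3.141, 0.001, 0.182]
contact_force: [0.1, -0.1, 0.0]
opening: -0.0
```

```bash
python3 -c "
from h import *
go([433.2,214.1,100],0.173)
f=optics.grab_frame('wrist');cv2.imwrite('pics/w8.png',f['img'][:,:,::-1])
"
```

```text
t 8.48 pos [433.6 214.9 203.6] rot [3.141e+00 1.000e-03 1.820e-01] F [ 0.1 -0.1  0. ] tip 22.0 q [ 0.46  0.19  1.98 -0.    0.97  1.85]
full mm [ -0.4   0.7 103.6] deg [0.  0.  0.5] steps 1
ROW [-0.0011, 0.0017, 0.259, 0.0003, 0.0007, 0.0088]
```

View pics/w8.png

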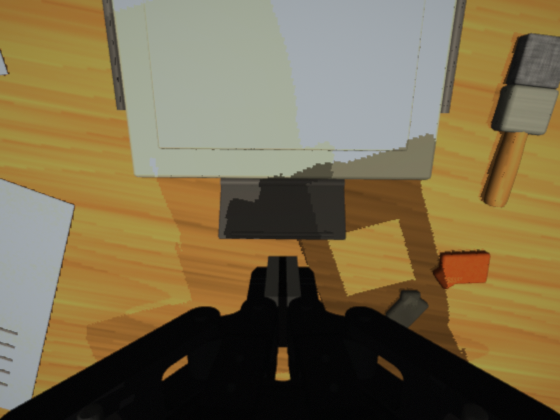

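The wrist view shows the front flap at (282,208), with the fingertips in line at (283,260). Both end flaps show only as thin edges at (113,60) and (455,60). I'm descending.

>>> carry_out(increments=[[[0, 0, 0.08, 0, 0, 0], [0, 0, 0.14, 0, 0, 0], [0, 0, 0.18, 0, 0, 0], [0, 0, 0.22, 0, 0, 0], [0, 0, 0.255, 0, 0, 0]]])

```text
clock: 8.95
eef_pos: [433.5, 215.3, 100.9]
tcp_rot: [3.141, 0.001, 0.183]
contact_force: [0.4, -0.8, 6.5]
opening: -0.004
```

>>> carry_out(increments=[[[0, 0, 0.02, 0, 0, 0], [0, 0, 0.04, 0, 0, 0], [0, 0, 0.055, 0, 0, 0], [0, 0, 0.055, 0, 0, 0]]])

```text
clock: 9.28
eef_pos: [433.4, 215.2, 79.2]
tcp_rot: [3.141, 0.001, 0.181]
contact_force: [-0.7, -0.4, 0.4]
opening: -0.0
```

```bash
python3 -c "
from h import *
go([446.0,216.4,77],0.173)
f=optics.grab_frame('wrist');cv2.imwrite('pics/w9.png',f['img'][:,:,::-1])
"
```

```text
t 9.28 pos [433.4 215.2  79.2] rot [3.141e+00 1.000e-03 1.810e-01] F [-0.7 -0.4  0.4] tip 22.0 q [ 0.46  0.39  2.06 -0.    0.69  1.85]
full mm [12.6  1.   2.1] deg [0.  0.1 0.4] steps 1
ROW [0.0316, 0.0026, 0.0054, 0.0004, 0.0013, 0.0072]
```

View pics/w9.png

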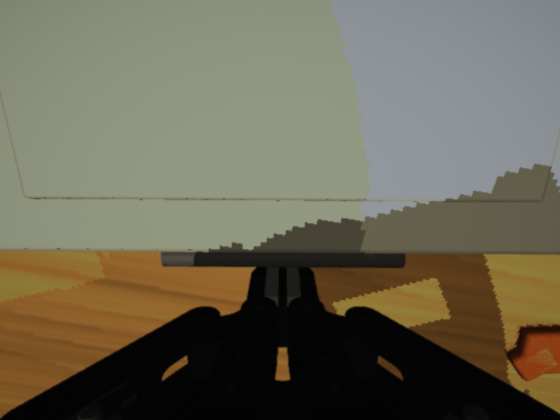

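The wrist view shows the front flap nearly down, at (283,260). I'm pressing inward.

>>> carry_out(increments=[[[0.012, 0, 0.005, 0, 0, 0], [0.022, 0, 0.005, 0, 0, 0], [0.029, 0, 0.005, 0, 0, 0], [0.034, 0, 0.005, 0, 0, 0], [0.034, 0, 0.005, 0, 0, 0]]])

```text
clock: 9.75
eef_pos: [442.4, 216.4, 77.5]
tcp_rot: [3.14, 0.011, 0.179]
contact_force: [-21.2, 0.8, 12.2]
opening: 0.002
```

>>> carry_out(increments=[[[-0.05, 0, 0, 0, 0, 0], [-0.08, 0, -0.1, 0, 0, 0], [-0.1, 0, -0.2, 0, 0, 0], [-0.2, 0, -0.31, 0, 0, 0], [-0.25, 0, -0.31, 0, 0, 0]]])

```text
clock: 10.17
eef_pos: [351.7, 201.4, 206.5]
tcp_rot: [-3.139, -0.008, 0.179]
contact_force: [0.4, 0.8, 0.6]
opening: -0.003
```

```bash
python3 -c "
from h import *
go([442,216,75],0.173)
c=np.array([541.5,233]);u=np.array([.985,.172]);v=np.array([-.172,.985])
for cam in ['wrist','side','top']:
    f=optics.grab_frame(cam);cv2.imwrite('pics/%s10.png'%cam,f['img'][:,:,::-1])
    X=cloud(f)
    for n in ['flap_front','flap_left','flap_right']:
        for d in nets.trace(n,cam)[:2]:
            q=X[d['mask']];q=q[~np.isnan(q[:,0])]
            uv=(q[:,:2]-c)@np.stack([u,v],1)
            print(cam,n,round(d['confidence'],2),d['mask'].sum(),'u',np.round(np.percentile(uv[:,0],[5,50,95])),'v',np.round(np.percentile(uv[:,1],[5,50,95])),'z',np.round(np.percentile(q[:,2],[5,50,95])))
"
```

```text
t 10.17 pos [351.7 201.4 206.5] rot [-3.139 -0.008  0.179] F [0.4 0.8 0.6] tip 22.0 q [ 0.52  0.06  2.13 -0.    0.94  1.91]
full mm [ 90.5   2.1 132.2] deg [-0.2 -0.4  0.4] steps 1
ROW [0.2261, 0.0052, 0.3305, -0.0025, -0.0075, 0.006]
wrist flap_front 0.75 2423 u [-90. -88. -83.] v [-38.   2.  42.] z [46. 87. 89.]
side flap_front 0.75 247 u [-90. -89. -86.] v [-28.  11.  45.] z [47. 81. 88.]
side flap_left 0.91 645 u [-34.  -3.  29.] v [109. 112. 114.] z [45. 68. 88.]
top flap_front 0.58 190 u [-92. -90. -86.] v [-43.  -0.  37.] z [47. 86. 90.]
top flap_left 0.63 75 u [-32.  -6.  23.] v [107. 110. 113.] z [85. 88. 89.]
```

View pics/side10.png

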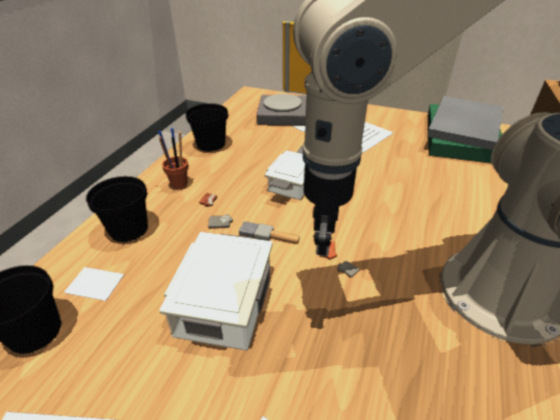

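View pics/top10.png

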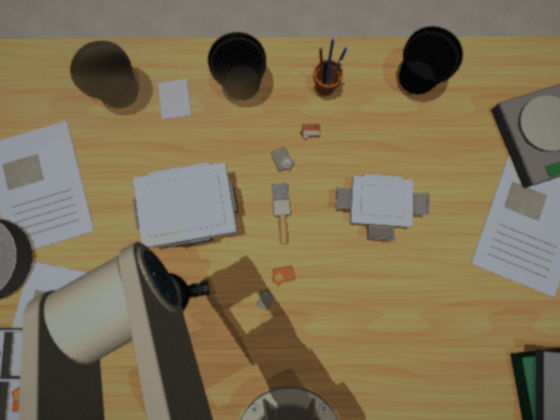

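View pics/wrist10.png

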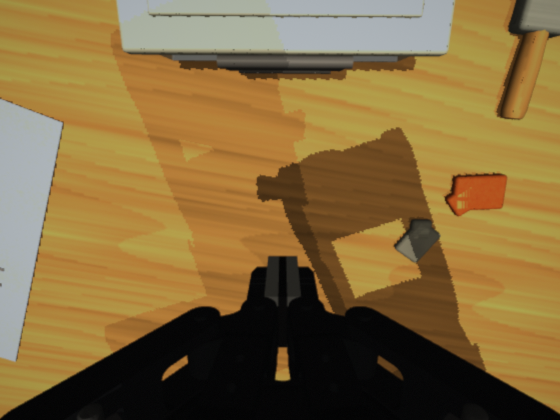

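```bash
python3 -c "
from h import *
c=np.array([541.5,233]);u=np.array([.985,.172]);v=np.array([-.172,.985])
for cam in ['wrist','side','top']:
    f=optics.grab_frame(cam);X=cloud(f).reshape(-1,3);X=X[~np.isnan(X[:,0])]
    U=(X[:,:2]-c)@u;V=(X[:,:2]-c)@v;Z=X[:,2]
    for nm,A,B,w in [('front',-U,V,40),('left',V,U,30),('right',-V,U,30)]:
        m=(abs(B)<w)&(A>(75 if nm=='front' else 98))&(A<140)&(Z>30)&(Z<92)
        for lo in range(40,92,8):
            k=m&(Z>=lo)&(Z<lo+8)
            if k.sum()>3: print(cam,nm,'z',lo,k.sum(),'out',np.round(np.percentile(A[k],[10,50,90]),1))
"
```

```text
wrist front z 40 320 out [88.6 89.7 90.5]
wrist front z 48 141 out [88.5 88.6 88.7]
wrist front z 56 131 out [88.6 88.7 88.8]
wrist front z 64 32 out [88.6 88.7 88.7]
wrist front z 80 1230 out [82.9 86.9 90.3]
wrist front z 88 1513 out [76.8 82.2 87.9]
side front z 40 51 out [76.8 89.6 90.6]
side front z 48 36 out [76.9 88.8 89. ]
side front z 56 28 out [88.4 88.6 89. ]
side front z 64 27 out [88.5 88.8 89.1]
side front z 72 7 out [88.8 89.  89.1]
side front z 80 130 out [83.  87.1 90.3]
side front z 88 134 out [75.9 80.4 86.8]
side left z 40 74 out [111.6 112.9 114.4]
side left z 48 76 out [111.6 112.4 113.2]
side left z 56 82 out [111.5 112.3 113.1]
side left z 64 78 out [111.3 112.3 113.3]
side left z 72 74 out [111.6 112.5 113.4]
side left z 80 168 out [106.2 112.2 114.5]
side left z 88 156 out [ 99.7 104.9 110.6]
side right z 80 17 out [109.1 110.3 111.2]
side right z 88 51 out [ 98.9 102.2 108.8]
top front z 40 26 out [90.5 91.4 92.2]
top front z 48 19 out [90.2 90.6 92. ]
top front z 56 13 out [90.3 90.4 90.5]
top front z 64 6 out [90.3 90.5 90.7]
top front z 80 97 out [84.5 87.8 91.8]
top front z 88 132 out [76.9 82.8 89.8]
top left z 80 48 out [107.3 109.3 112.7]
top left z 88 72 out [100.  104.3 109.8]
top right z 40 17 out [112.  112.9 113.9]
top right z 48 9 out [112.2 112.4 113.7]
top right z 56 8 out [112.  112.2 112.5]
top right z 80 69 out [106.5 110.3 113.8]
top right z 88 83 out [ 99.7 105.2 111.4]
```

All three plates measure vertical: their outward distance changes by about 1 mm or less over their height. I'm handing in.

```bash
python3 -c "
from h import *
s=sense();print(s['clock'],s['contact_force'],abs(s['qvel']).max())
print(r.sign_off())"
```

```text
10.9167 [-0.60309682 -0.07680541  0.26219323] 0.005443421101093055
the job is handed in; nothing more can be done
None
```

I folded down all three flaps of the large box with the closed fingertips and handed the job in at 10.9 s. The order was right, left, front: I pushed each down from above, then pressed it inward until it stopped moving, at 21 to 26 N.

- **Flap angle:** In the last depth check the plates were upright, with outward distance varying by about 1 mm or less over their height. That is well inside 0.2 rad. The right flap had only a few depth points, all from the top camera. An earlier wrist view also showed it hanging, and it had reached its stop.
- **Network misses:** The flap network did not find the right flap in the last pictures, so I measured it straight from depth. The network also missed the left flap in the last wrist picture.
- **Robot at hand-in:** The arm was clear of the box, at rest, and reading under 1 N.
- **Small box:** It was never approached, and its flaps still stood open in the last top view.
- **Not confirmed:** The hand-in reports no verdict.

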